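Seat the flask carrier on the shaker

ROBOT

A 6-joint arm with a two-finger parallel gripper is mounted at the origin on the work surface. World frame = base frame: x ahead of the robot, y to its left, z up, the work surface at z = 0. Lengths are in mm, angles in rad, forces in N, time in s.
With the tool pointing down it reaches from about 275 to 1000 mm from the base axis. Payload 8.4 kg.
Tool frame: the origin (TCP) lies at the very end of the fingers, on their centre line; the grasp point (between the pads) lies 19 mm behind it; z points along the fingers, y is the direction in which the jaws open and shut (so a half turn about z gives the same grasp; the last joint's range is limited). The gripper opens to 85 mm and grips with 20 to 120 N. Pads are 22 mm wide; open, the fingers measure 114 mm over their backs; the gripper's body (76 mm by 85 mm) begins 54 mm behind the grasp point. The pads swing forward as they close: fully open they stand 13 mm farther back than shut.
Start: joints at [1.235, 0.353, 1.633, -0, 1.155, -0.002], TCP at [204.771, 590.506, 231.281] pointing down, gripper open.
Joint ranges: [-2.63, 2.63], [-0.92, 2.1], [0.06, 2.66], [-1.3, 4.44], [0, 2.69], [-3.02, 3.02]. Speed limits (rad/s): [2.22, 2.22, 2.79, 3.14, 3.14, 3.14].

INTERFACE

Orientations are given as [roll, pitch, yaw] about the fixed x, y, z axes, in that order (R = Rz(yaw) Ry(pitch) Rx(roll)).
In Python, from rig import r, vision gives the robot as it stands.
- The arm moves only by the tool move_arm, never from a script. Its argument "series" is text: rows parted by semicolons, each of 7 numbers parted by spaces: the closure, from -1 (fully open) to 1 (shut), then the shift along the tool's x, y, z in units of 40 mm (1.0 is 40 mm), then the turn, a rotation vector about the tool's x, y, z in degrees. In form: grip tx ty tz ax ay az; .... A call has 1 to 20 rows; each row shifts and turns the pose as measured when the row begins, along the tool's axes as they then stand; what a row does not reach is not made up. A row lasts 1/8 s, in which the tool goes at most 62.5 mm and 10.7 degrees, less where a joint would pass 70% of its speed; a pose out of reach is approached as far as the arm can. A call is refused whole if a number of a shift passes 1 or a number of a turn 10.7, either way. A call with a gripper value outside its range is refused whole. The fingers move at their own pace and stop on an object; "grip_force" is the grip in N (left out, the last holds). Time passes only in rows, so rows that do not move let the fingers close. It gives the time, the measured TCP pose, the force and the opening at its end, in the units of the state.
- r.sense(): the state, without advancing time (a new reading comes with each control period).
- vision.grab_frame(name): name is "side" or "top" or "wrist"; returns the picture (400x640x3 uint8, red, green, blue); there is no depth.
- vision.camera_params(name): a dict with "fx", "fy", "cx", "cy" (pixels), "position" and "rotation" of the camera in the world. Camera axes: x right, y up, looking along -z (the intrinsics and any distortion apply to the point x, -y, -z); pixel columns grow to the right and rows downward; lengths in mm; the calibration is good to about 2 mm. A picture is of the moment at which its call begins: read the wrist's pose just before it. camera_params takes no time and is no camera call; for the wrist camera it gives the pose at the moment of the call.
- r.sign_off(): hands the job in, once; it reports no verdict.
The state is a dict: "clock": time; "qpos": joint angles; "qvel": joint speeds; "joint_efforts": joint torques, N m; "eef_pos": TCP position; "tcp_rot": TCP orientation; "contact_force": force on the tool from outside, world axes, zero at the start; "wrist_torque": the same for the moment, N m; "opening": opening from 0.0 (shut) to 1.0 (fully open).
Only numpy, scipy, OpenCV 4.12 (cv2) and the standard library are available. Lean on these libraries where they do the work, as an engineer would, in place of code of your own. Each camera call takes 0.05 s, during which the arm holds its last target. There are 200 camera calls.

TASK

Slide the blue flask carrier sideways across the shaker deck by pushing it with the fingertips until both of its holes drop over the two brass pins and it lies flat; do not lift it or slam it. Then push the red latch fully round with a fingertip so that it lies over the carrier's edge. Leave the glassware and the other things standing about where they are.

Things in the scene. Friction and masses are not known exactly. Their poses are not given: they have to be found in the camera images.
- deck: Laboratory shaker, white box with a dark flat deck on top, fixed to the bench. 220 (x) by 340 (y) mm, 60 mm high; origin at the centre of its underside on the bench, z up: the deck surface is at z = 60 mm in its frame. Two brass pins stand on it at x = -40 and +40, y = +55 mm. A yellow outline, 130 by 170 mm, centred on x = 0, y = +30 mm, marks where the seated carrier lies.
- carrier: Flask carrier: loose blue plastic plate 130 (x) by 170 (y) by 10 mm, about 0.25 to 0.5 kg; origin at the centre of its underside, axes along the deck's when seated. Black rubber collar on top (84 mm wide, 26 mm high) centred at x = 0, y = -30 mm. Starts propped on the pin tips, its -y edge on the deck, 20 to 48 mm too far to -y, 5 to 16 mm short of the rail, turned up to 0.1 rad.
- hole_near (a point): Centre of the carrier's through hole (16 mm diameter) on its -x side, at the plate's underside: x = -40, y = +25 mm in the carrier's frame.
- hole_far (a point): Centre of the carrier's through hole (16 mm diameter) on its +x side, at the plate's underside: x = +40, y = +25 mm in the carrier's frame.
- pin_near (a point): Tip of the brass pin on the -x (robot) side: 10 mm above the deck, pin diameter 10 mm, tapering from half height to 5 mm at the tip. Hidden under the carrier at the start.
- pin_far (a point): Tip of the brass pin on the +x side, same size, 80 mm from the other. Hidden under the carrier at the start.
- rail (a point): Aluminium stop rail, fixed on the deck along its y, 280 mm long, 25 mm high, on the far (+x) side of the carrier. This point is the middle of its inner face, at the deck surface: x = +66, y = -10 mm in the deck's frame. When the carrier's +x edge lies against the rail its holes are in line with the pins to 1 mm.
- latch (a joint): Angle of the red swivel latch (rad), turning level about a vertical pivot. 0: the arm points to the deck's -x; it grows anticlockwise seen from above to its stop at 1.57, where the arm points to the deck's -y and lies over the carrier's edge. Starts between 0 and 0.35. Stays where it is left; takes about 1 N at the thumb post.
- latch_pivot (a point): Pivot of the red latch, at x = -20, y = +138 mm in the deck's frame, 14.5 mm above the deck. The arm is 62 mm long, 14 mm wide, between 15.5 and 21.5 mm above the deck: it clears the seated carrier by 5 mm.
- latch_thumb (a point): Middle of the latch's thumb post: upright red post 12 mm in diameter, 55 mm from the pivot, rising from the arm to 47 mm above the deck; this point is 34 mm above the deck and moves with the latch.
- flask: Conical glass flask, 80 mm wide, 108 mm high, loose on the bench; origin under its centre. Leave alone.
- reagent: Amber reagent bottle, 72 mm wide, 150 mm high, loose on the bench; origin under its centre. Leave alone.
- beaker: Glass beaker, 76 mm wide, 90 mm high, loose on the bench; origin under its centre. Leave alone.
- spatula: Spatula, 180 mm long, lying on the bench. Leave alone.
- cork_ring: Cork flask ring, 100 mm wide, 25 mm high, on the bench; origin under its centre. Leave alone.
- vial_a: Small amber vial, 22 mm wide, 45 mm high, standing on the deck behind the stop rail; origin under its centre. Leave alone.
- vial_b: Second small amber vial, same size, also behind the stop rail. Leave alone.
There are look-alikes about, which are no part of the job. What is meant by the carrier is not orange, and is the larger of those in its own colour.

How it is judged:
By the outcome, as a careful person would: the job done as asked, in the order asked, and still so for the second after the job is handed in, with the robot touching nothing.
It also fails if it takes over 64 s, if anything falls off the work surface, if the arm or the gripper's body presses on something with over 40 N, if the wrist force passes 120 N, or if a joint passes its speed limit or range.

## Working session

There is one attempt and no reset: what is moved stays moved. The work goes in short steps, Python scripts to look and compute and a tool call to move; the robot and the scene stay as the last step left them, time stands still between calls to the robot, and variables do not carry over. Pictures are saved under pics/ and viewed, about 8 in all and at most 12, crops included, and the job is handed in when it is done.

Besides the shell and the picture viewer there is one more tool, called after "Call:" as a command line: name --argument value ..., lists and objects as JSON in quotes. move_arm: Moves the arm, as the interface text tells. Its arguments: {"type":"object","properties":{"series":{"type":"string"},"grip_force":{"type":"number"}},"required":["series"]}

```bash
ls; mkdir -p pics; python3 - <<'E'
from rig import r, vision
import cv2,numpy as np
print(r.sense())
for n in("top","side"):
    p=vision.camera_params(n);print(n,p)
    f=vision.grab_frame(n);cv2.imwrite(f"pics/{n}0.png",f[:,:,::-1])
E
```

```text
pics
{'clock': 0.0, 'qpos': array([ 1.23461803e+00,  3.53672211e-01,  1.63418048e+00, -4.64330436e-05,
        1.15513001e+00, -2.39259352e-03]), 'qvel': array([-0.00130661,  0.00122633,  0.00130355,  0.00078973, -0.00026976,
       -0.00090615]), 'joint_efforts': array([ 2.03738961e-05, -6.05249763e+01, -3.42074382e+01, -2.54213239e-05,
        9.14315024e-03,  9.20016362e-06]), 'eef_pos': array([204.61440733, 590.04780903, 230.52679534]), 'tcp_rot': array([-3.14020250e+00,  3.91271005e-05,  2.80782575e+00]), 'contact_force': array([0.3643888 , 0.26697235, 0.00749686]), 'wrist_torque': array([ 0.03922433, -0.01182805,  0.02281844]), 'opening': 1.0024551507771502}
top {'fx': 503.26539335404357, 'fy': 503.26539335404357, 'cx': 324.56017609935947, 'cy': 195.72794610644326, 'position': array([3.78259810e+02, 9.51118445e-01, 1.41503630e+03]), 'rotation': array([ 0.08488794,  0.00620139, -1.59635493])}
side {'fx': 430.79138547090906, 'fy': 430.79138547090906, 'cx': 321.450303168657, 'cy': 201.20263810248372, 'position': array([ 423.4247875 , -962.96068007,  893.33474633]), 'rotation': array([ 0.86303864,  0.02060131, -0.12678422])}
```

View pics/top0.png

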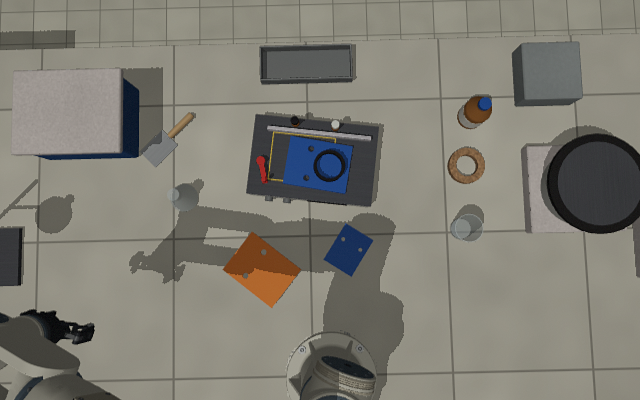

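View pics/side0.png

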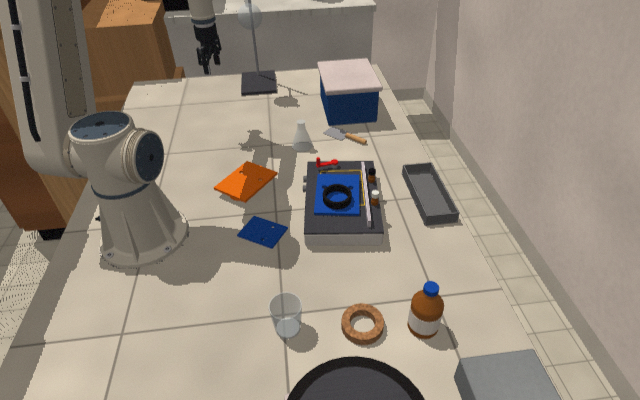

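The top view shows the deck at about columns 247–383, rows 113–207. The blue carrier with its collar is at (320,163), the red latch at (262,168), the rail on the upper side and the vials behind it. The small blue plate (348,250) and the orange plate are look-alikes. I'll zoom in and compute positions.

```bash
cat > h.py <<'E'
import numpy as np,cv2
from scipy.spatial.transform import Rotation as R
from rig import r,vision
def cam(n): 
    p=vision.camera_params(n); return p
def proj(p,X):
    X=np.atleast_2d(X); c=R.from_euler('xyz',p['rotation']).inv().apply(X-p['position'])
    return np.c_[p['cx']+p['fx']*c[:,0]/-c[:,2], p['cy']+p['fy']*-c[:,1]/-c[:,2]]
def ray(p,uv,z):
    uv=np.atleast_2d(uv); d=np.c_[(uv[:,0]-p['cx'])/p['fx'],-(uv[:,1]-p['cy'])/p['fy'],-np.ones(len(uv))]
    d=R.from_euler('xyz',p['rotation']).apply(d); t=(z-p['position'][2])/d[:,2]
    return p['position']+d*t[:,None]
def tri(views):
    A=[];b=[]
    for p,uv in views:
        a=ray(p,uv,0)[0]-p['position'];a/=np.linalg.norm(a);M=np.eye(3)-np.outer(a,a);A.append(M);b.append(M@p['position'])
    return np.linalg.lstsq(np.vstack(A),np.hstack(b),rcond=None)[0]
E
python3 - <<'E'
from h import *
print({k:v for k,v in cam('wrist').items()})
p=cam('top')
im=cv2.imread('pics/top0.png')
print(proj(p,[[0,0,0],[500,0,60]]))
c=im[105:215,235:395];cv2.imwrite('pics/top0z.png',cv2.resize(c,None,fx=5,fy=5,interpolation=cv2.INTER_CUBIC))
for uv in [(254,114),(383,125),(374,207),(247,194)]: print(uv,ray(p,uv,60)[0].round(1))
hsv=cv2.cvtColor(im,cv2.COLOR_BGR2HSV)
for n,lo,hi in(('blue',(100,120,60),(130,255,255)),('red',(0,180,120),(6,255,255))):
    m=cv2.inRange(hsv,lo,hi);m[:105]=0;m[215:]=0;m[:,:235]=0;m[:,395:]=0
    ys,xs=np.nonzero(m);print(n,len(xs),xs.mean(),ys.mean(),cv2.boxPoints(cv2.minAreaRect(np.c_[xs,ys].astype(np.float32))))
E
```

```text
{'fx': 281.3105617270337, 'fy': 281.3105617270337, 'cx': 316.56703211468215, 'cy': 202.58709562034073, 'position': array([133.5198608 , 614.49746502, 373.21242904]), 'rotation': array([-0.29844643,  0.00204558,  1.23618922])}
[[331.64366963 377.1641375 ]
 [326.86949784 193.3606867 ]]
(254, 114) [723.7 194.1  60. ]
(383, 125) [ 683.5 -158.2   60. ]
(374, 207) [ 459.8 -126.    60. ]
(247, 194) [503.9 216.1  60. ]
blue 2739 316.27272727272725 164.35852500912742 [[281.93298 182.96417]
 [290.1104  135.06766]
 [353.03235 145.81042]
 [344.85492 193.70694]]
red 140 261.65 167.57857142857142 [[255.66399 156.3033 ]
 [263.6886  155.57378]
 [266.0902  181.9918 ]
 [258.0656  182.72133]]
```

View pics/top0z.png

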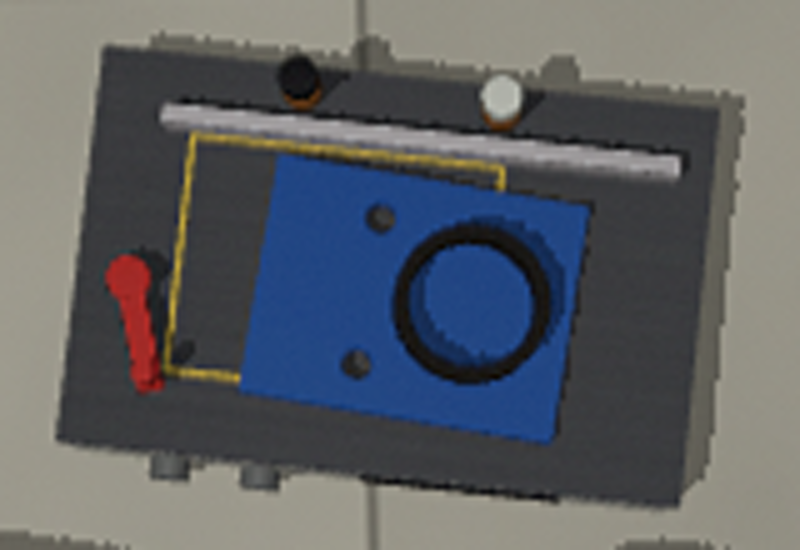

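The zoom shows, in zoomed pixels:
- **Deck corners:** (105,45), (722,105), (680,507) and (58,440).
- **Outline corners:** (193,135), (165,372) and (505,168).
- **Carrier top corners:** (275,153), (595,205), (552,443) and (240,392).
- **Latch:** pivot at (128,275), post at (150,385).

Next I fit the poses.

```bash
cat >> h.py <<'E'
from scipy.optimize import least_squares
OUT=np.array([[65,115,60],[-65,115,60],[65,-55,60]],float)
CR=np.array([[110,170,60],[110,-170,60],[-110,-170,60],[-110,170,60]],float)
def d2w(q,X): # q=x,y,z,yaw
    return R.from_euler('z',q[3]).apply(np.atleast_2d(X))+q[:3]
def w2d(q,X): return R.from_euler('z',-q[3]).apply(np.atleast_2d(X)-q[:3])
E
python3 - <<'E'
from h import *
p=cam('top')
Z=lambda L:(np.array(L,float)+.5)/5-.5+[235,105]
dk=Z([(105,45),(722,105),(680,507),(58,440)]);ou=Z([(193,135),(165,372),(505,168)])
X=np.r_[CR,OUT];U=np.r_[dk,ou]
f=lambda q:(proj(p,d2w([q[0],q[1],q[3]if len(q)>3 else 0,q[2]],X))-U).ravel()
for q0 in([590,30,-.15],[590,30,-.15,0]):
    s=least_squares(f,q0);print(s.x.round(3));print(s.fun.reshape(-1,2).round(1).tolist())
    if len(q0)==3:q=[s.x[0],s.x[1],0,s.x[2]]
cr=Z([(275,153),(595,205),(552,443),(240,392)])
# carrier: x,y,yaw in deck frame, tilt about x (raises +y) about -y edge
def cw(c,P):
    T=R.from_euler('x',c[3]).apply(np.array(P,float)+[0,85,0])-[0,85,0]
    T=R.from_euler('z',c[2]).apply(T)+[c[0],c[1],60]
    return d2w(q,T)
P=[[65,85,10],[65,-85,10],[-65,-85,10],[-65,85,10]]
g=lambda c:(proj(p,cw([*c,.07],P))-cr).ravel()
s=least_squares(g,[0,0,0]);print('carrier',s.x.round(3),s.fun.reshape(-1,2).round(1).tolist())
print('post,pivot px',proj(p,d2w(q,[[-75,138,107],[-20,138,81],[-65,10+0,60]])), Z([(150,385),(128,275)]))
for uv,z in((Z([(150,385)])[0],107),(Z([(128,275)])[0],81)):print(w2d(q,ray(p,uv,z)))
np.save('q.npy',q)
E
```

```text
[ 5.93865e+02  3.61260e+01 -1.31000e-01]
[[-0.2, -0.1], [-0.2, 0.5], [0.4, 0.0], [-0.3, 0.3], [0.2, -0.0], [0.4, -0.4], [-0.3, -0.2]]
[ 5.93977e+02  3.61550e+01 -1.31000e-01 -6.75000e-01]
[[-0.2, -0.1], [-0.2, 0.5], [0.4, -0.0], [-0.3, 0.3], [0.2, 0.0], [0.4, -0.4], [-0.3, -0.2]]
carrier [-14.02  -14.908  -0.051] [[0.8, 0.1], [-1.0, 0.2], [0.3, -0.1], [-0.1, -0.1]]
post,pivot px [[256.69713471 179.31328798]
 [260.44736802 160.16051284]
 [306.4590513  182.59193446]] [[264.6 181.6]
 [260.2 159.6]]
[[-78.82515189 116.7147842  107.        ]]
[[-18.5629187  138.83498679  81.        ]]
```

The deck fit is good: x 594, y 36, yaw −0.131, with the free height within 1 mm of nominal. In the deck frame the carrier is at (−14, −15) with relative yaw −0.05, and the latch is at about 0.35 rad. Now I'll go above the −x side with the jaws along the deck's y.

Call:
move_arm --series "-1 0 0 0 0 0 -5.8; -1 0 0 0 0 0 -5.8; -1 -0.59 -0.872 0 0 0 0; -1 -0.59 -0.872 0 0 0 0; -1 -0.59 -0.872 0 0 0 0; -1 -0.59 -0.872 0 0 0 0; -1 -0.59 -0.872 0 0 0 0; -1 -0.59 -0.872 0 0 0 0; -1 -0.59 -0.872 0 0 0 0; -1 -0.59 -0.872 0 0 0 0; -1 -0.59 -0.872 0 0 0 0; -1 -0.59 -0.872 0 0 0 0; -1 -0.59 -0.872 0 0 0 0; -1 -0.59 -0.872 0 0 0 0; -1 -0.59 -0.872 0 0 0 0; -1 -0.59 -0.872 0 0 0 0; -1 -0.59 -0.872 0 0 0 0; -1 0 0 0 0 0 0"

```text
clock: 2.35
eef_pos: [497.4, 7.4, 228.1]
tcp_rot: [-3.135, -0.003, 3.019]
contact_force: [0.1, 0.5, 0.2]
opening: 1.0
```

```bash
cat >> h.py <<'E'
def goal(q,dx,dy,z,yawrel):
    """print shift in tool units (after the turn) and turn in deg to reach deck point (dx,dy), world z, yaw rel. deck"""
    s=r.sense();y=q[3]+yawrel;w=d2w(q,[dx,dy,0])[0];w[2]=z
    cy=s['tcp_rot'][2];dz=-np.degrees((y-cy+np.pi)%(2*np.pi)-np.pi)
    Rt=R.from_euler('xyz',[np.pi,0,y]);d=Rt.inv().apply(w-s['eef_pos'])/40
    print('t',round(s['clock'],2),'deck',w2d(q,s['eef_pos'])[0].round(1),'rot',s['tcp_rot'].round(3),'F',s['contact_force'].round(1),'open',round(s['opening'],2),'shift',d.round(2),'turn',round(dz,1))
E
python3 - <<'E'
from h import *
q=np.load('q.npy');goal(q,-105,-25,70,np.pi)
p=cam('wrist');im=vision.grab_frame('wrist')[:,:,::-1];cv2.imwrite('pics/w1.png',im);np.save('pics/w1p.npy',p,allow_pickle=True)
E
```

```text
t 2.35 deck [-91.9 -41.1 228.1] rot [-3.135e+00 -3.000e-03  3.019e+00] F [0.1 0.5 0.2] open 1.0 shift [0.33 0.4  3.95] turn 0.5
```

View pics/w1.png

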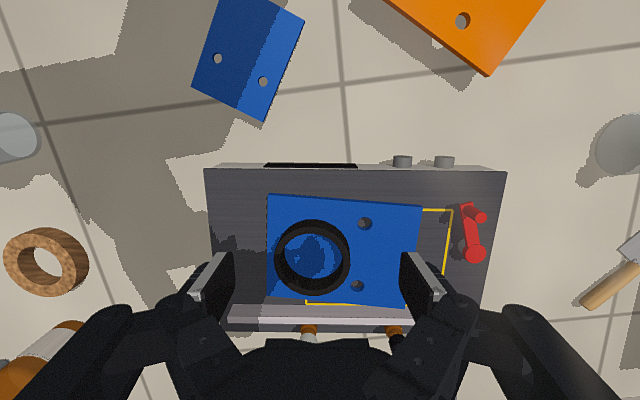

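The wrist view shows the deck's front corners at (204,169) and (507,171), the outline corner at (452,210), and the carrier's −x edge from (268,193) to (422,206). The latch pivot is at about (475,252), the arm tip at about (466,205) and the post top at (481,214). I'll compare these with the fit.

```bash
python3 - <<'E'
from h import *
q=np.load('q.npy');p=np.load('pics/w1p.npy',allow_pickle=True).item();t=cam('top')
N={'c-170':(-110,-170,60),'c+170':(-110,170,60),'out':(-65,115,60),'pivtop':(-20,138,81)}
for k,v in N.items():print(k,proj(p,d2w(q,v)).round(0))
for k,uv,z in(('c-170',(204,169),60),('c+170',(507,171),60),('out',(452,210),60),('car--',(268,193),70),('car-+',(422,206),82),('piv',(475,252),81.5),('posttop',(481,214),107),('h-',(364,224),79),('h+',(357,286),79)):print(k,w2d(q,ray(p,uv,z)).round(1))
Z=lambda U:(np.array(U)+.5)/5-.5+[235,105]
print('tri out',tri([(p,(452,210)),(t,Z((165,372)))]).round(1),'corner',tri([(p,(507,171)),(t,Z((58,440)))]).round(1), d2w(q,[(-65,115,60),(-110,170,60)]).round(1))
E
```

```text
c-170 [[203. 169.]]
c+170 [[508. 172.]]
out [[453. 210.]]
pivtop [[475. 254.]]
c-170 [[-110.2 -168.9   60. ]]
c+170 [[-111.   168.6   60. ]]
out [[-64.8 114.4  60. ]]
car-- [[-85.8 -96.5  70. ]]
car-+ [[-76.2  70.7  82. ]]
piv [[-22.2 137.   81.5]]
posttop [[-76.3 120.1 107. ]]
h- [[-53.7  10.2  79. ]]
h+ [[25.3  6.3 79. ]]
tri out [544.2 159.2  58.8] corner [507.1 218.8  58. ] [[544.4 158.6  60. ]
 [507.  219.   60. ]]
```

The measurements agree within about 1.5 mm, and the heights triangulate to 58–59 mm against 60 nominal. I'll descend beside the −x edge.

Call:
move_arm --series "-1 0.17 0.2 0.3 0 0 0.5; -1 0.17 0.2 0.5 0 0 0; -1 0 0 0.5 0 0 0; -1 0 0 0.5 0 0 0; -1 0 0 0.5 0 0 0; -1 0 0 0.5 0 0 0; -1 0 0 0.4 0 0 0; -1 0 0 0.3 0 0 0; -1 0 0 0.2 0 0 0; -1 0 0 0 0 0 0; -1 0 0 0 0 0 0"

```text
clock: 3.78
eef_pos: [472.6, 38.2, 70.2]
tcp_rot: [-3.136, -0.012, 3.019]
contact_force: [0.5, 0.5, -0.4]
opening: 1.0
```

```bash
python3 - <<'E'
from h import *
q=np.load('q.npy');goal(q,-105,-25,64,np.pi)
E
```

```text
t 3.77 deck [-120.5  -13.8   70.2] rot [-3.136 -0.012  3.019] F [ 0.5  0.5 -0.4] open 1.0 shift [-0.39 -0.28  0.16] turn 0.5
```

Call:
move_arm --series "-1 -0.1 -0.1 0 0 0 0.5; -1 -0.1 -0.09 0 0 0 0; -1 -0.1 -0.09 0 0 0 0; -1 -0.09 0 0 0 0 0; -1 0 0 0.1 0 0 0; -1 0 0 0.05 0 0 0; -1 0 0 0 0 0 0; -1 0 0 0 0 0 0"

```text
clock: 4.78
eef_pos: [488.5, 23.8, 64.7]
tcp_rot: [-3.137, -0.01, 3.009]
contact_force: [0.1, -0.8, -0.1]
opening: 1.003
```

```bash
python3 - <<'E'
from h import *
q=np.load('q.npy');goal(q,-105,-25,64,np.pi)
p=cam('wrist');im=vision.grab_frame('wrist')[:,:,::-1];cv2.imwrite('pics/w2.png',im)
E
```

```text
t 4.78 deck [-102.9  -26.    64.7] rot [-3.137 -0.01   3.009] F [ 0.1 -0.8 -0.1] open 1.0 shift [0.05 0.02 0.02] turn -0.1
```

View pics/w2.png

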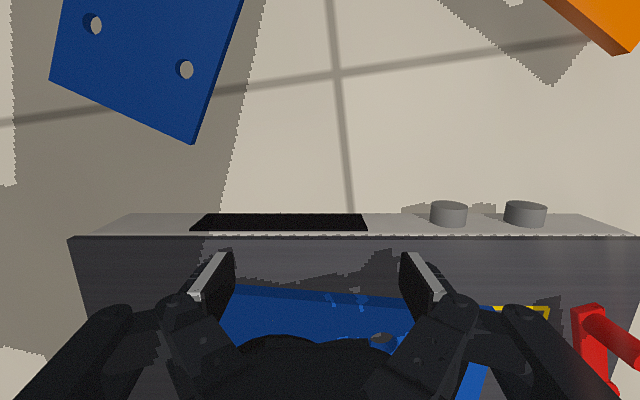

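The view shows the fingers open in front of the carrier's −x edge, not yet at the deck surface. I'll lower gently and watch the force.

Call:
move_arm --series "-1 0 0 0.05 0 0 0; -1 0 0 0.05 0 0 0; -1 0 0 0.03 0 0 0"

```text
clock: 5.2
eef_pos: [488.5, 23.9, 59.3]
tcp_rot: [-3.137, -0.009, 3.009]
contact_force: [0.0, -0.8, -0.3]
opening: 1.0
```

Call:
move_arm --series "-1 0 0 0.05 0 0 0; -1 0 0 0.05 0 0 0; -1 0 0 0.02 0 0 0; -1 0 0 0 0 0 0"

```text
clock: 5.7
eef_pos: [488.3, 23.8, 54.0]
tcp_rot: [-3.137, -0.01, 3.009]
contact_force: [-1.2, 1.2, -0.2]
opening: 1.003
```

No contact at TCP 54, so the open tips sit about 13 mm above the TCP as stated. I'll go 3 mm lower, then push slowly toward the rail.

Call:
move_arm --series "-1 0 0 0.05 0 0 0; -1 0 0 0.03 0 0 0; -1 -0.06 0 0 0 0 0; -1 -0.06 0 0 0 0 0; -1 -0.06 0 0 0 0 0; -1 -0.06 0 0 0 0 0; -1 -0.06 0 0 0 0 0; -1 -0.06 0 0 0 0 0; -1 -0.06 0 0 0 0 0; -1 -0.06 0 0 0 0 0"

```text
clock: 6.95
eef_pos: [506.6, 20.8, 50.0]
tcp_rot: [-3.136, -0.014, 3.009]
contact_force: [-3.8, -0.2, 2.3]
opening: 0.996
```

```bash
python3 - <<'E'
from h import *
q=np.load('q.npy');goal(q,-76,-26,51,np.pi)
E
```

```text
t 6.95 deck [-84.6 -26.5  50. ] rot [-3.136 -0.014  3.009] F [-3.8 -0.2  2.3] open 1.0 shift [-0.21  0.01 -0.02] turn -0.1
```

Call:
move_arm --series "-1 -0.04 0 -0.02 0 0 0; -1 -0.05 0 0 0 0 0; -1 -0.05 0 0 0 0 0; -1 -0.04 0 0 0 0 0"

```text
clock: 7.45
eef_pos: [514.3, 20.0, 50.7]
tcp_rot: [-3.136, -0.014, 3.009]
contact_force: [-1.9, 1.2, 1.9]
opening: 1.0
```

Call:
move_arm --series "-1 -0.04 0 0 0 0 0; -1 -0.03 0 0 0 0 0"

```text
clock: 7.7
eef_pos: [515.4, 19.8, 50.5]
tcp_rot: [-3.136, -0.017, 3.009]
contact_force: [-7.8, 2.0, 7.1]
opening: 1.002
```

The force rose to about 8 N at TCP x ≈ −76 in the deck frame, as expected for contact with the rail. I'll back off, lift, turn 90° and check with the top camera.

Call:
move_arm --series "-1 0.1 0 0 0 0 0; -1 0.2 0 0 0 0 0; -1 0.1 0 -0.3 0 0 0; -1 0 0 -0.6 0 0 0; -1 0 0 -0.7 0 0 0; -1 0 0 -0.7 0 0 10; -1 0 0 0 0 0 10; -1 0 0 0 0 0 10; -1 0 0 0 0 0 10; -1 0 0 0 0 0 10; -1 0 0 0 0 0 10; -1 0 0 0 0 0 10; -1 0 0 0 0 0 10; -1 0 0 0 0 0 5; -1 0 0 0 0 0 0; -1 0 0 0 0 0 0"

```text
clock: 9.7
eef_pos: [504.3, 22.8, 158.6]
tcp_rot: [3.138, 0.003, 1.48]
contact_force: [-0.4, -0.4, 0.5]
opening: 0.999
```

```bash
python3 - <<'E'
from h import *
q=np.load('q.npy');goal(q,-3,-125,140,np.pi/2)
im=vision.grab_frame('top')[:,:,::-1]
cv2.imwrite('pics/t3.png',cv2.resize(im[105:215,235:395],None,fx=5,fy=5,interpolation=cv2.INTER_CUBIC))
p=cam('wrist');w=vision.grab_frame('wrist')[:,:,::-1];cv2.imwrite('pics/w3.png',w)
E
```

```text
t 9.7 deck [-87.1 -24.9 158.6] rot [3.138e+00 3.000e-03 1.480e+00] F [-0.4 -0.4  0.5] open 1.0 shift [-2.5   2.1   0.46] turn 2.3
```

Call:
move_arm --series "-1 0 0 0 0 0 2.3; -1 -0.4 0.35 0 0 0 0; -1 -0.5 0.42 0 0 0 0; -1 -0.5 0.42 0 0 0 0; -1 -0.5 0.42 0 0 0 0; -1 -0.4 0.35 0 0 0 0; -1 -0.2 0.15 0 0 0 0; -1 0 0 0 0 0 0; -1 0 0 0 0 0 0; -1 0 0 0 0 0 0"

```text
clock: 11.05
eef_pos: [579.3, -94.2, 158.9]
tcp_rot: [3.138, 0.003, 1.448]
contact_force: [0.2, 0.1, 0.2]
opening: 1.0
```

```bash
python3 - <<'E'
from h import *
q=np.load('q.npy');goal(q,-3,-125,52,np.pi/2)
p=cam('wrist');w=vision.grab_frame('wrist')[:,:,::-1];cv2.imwrite('pics/w3.png',w);np.save('pics/w3p.npy',p,allow_pickle=True)
for n,P in(('seated holes',[(-40,55,70),(40,55,70)]),('rail inner top ends',[(66,-150,85),(66,130,85)])):print(n,proj(p,d2w(q,P)).round(0).tolist())
E
```

```text
t 11.05 deck [   2.5 -131.1  158.9] rot [3.138e+00 3.000e-03 1.448e+00] F [0.2 0.1 0.2] open 1.0 shift [ 0.15 -0.14  2.67] turn 0.4
seated holes [[255.0, -60.0], [375.0, -59.0]]
rail inner top ends [[393.0, 233.0], [438.0, -246.0]]
```

View pics/w3.png

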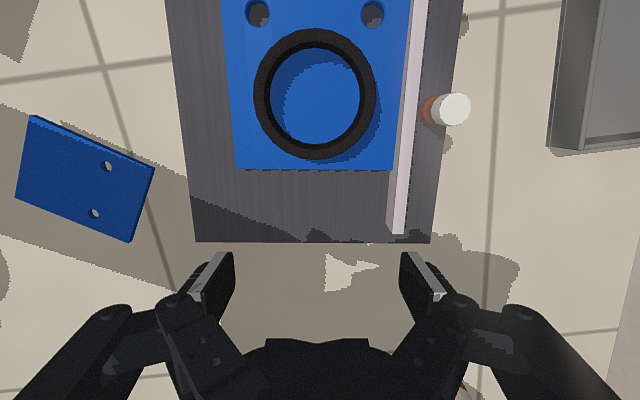

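The carrier now lies along the rail. Its −y edge runs from (235,170) to (394,170), the holes are at (257,14) and (372,14), and the vial is undisturbed. I'll descend behind the −y edge.

```bash
python3 - <<'E'
from h import *
q=np.load('q.npy');p=np.load('pics/w3p.npy',allow_pickle=True).item()
print(w2d(q,ray(p,[(235,169),(394,169)],70)).round(1),w2d(q,ray(p,[(257,14),(372,14)],79)).round(1))
E
```

```text
[[-65.4 -99.4  70. ]
 [ 66.6 -98.6  70. ]] [[-39.3   9.5  79. ]
 [ 39.4  10.2  79. ]]
```

Call:
move_arm --series "-1 0.08 -0.07 0 0 0 0.4; -1 0.07 -0.07 0 0 0 0; -1 0 0 0.4 0 0 0; -1 0 0 0.5 0 0 0; -1 0 0 0.5 0 0 0; -1 0 0 0.5 0 0 0; -1 0 0 0.35 0 0 0; -1 0 0 0.2 0 0 0; -1 0 0 0.1 0 0 0; -1 0 0 0.05 0 0 0; -1 0 0 0 0 0 0; -1 0 0 0 0 0 0"

```text
clock: 12.6
eef_pos: [573.8, -86.1, 48.5]
tcp_rot: [3.138, 0.003, 1.442]
contact_force: [-0.6, -0.2, 0.4]
opening: 1.003
```

```bash
python3 - <<'E'
from h import *
q=np.load('q.npy');goal(q,-3,-110,52,np.pi/2)
E
```

```text
t 12.6 deck [  -4.  -123.8   48.5] rot [3.138e+00 3.000e-03 1.442e+00] F [-0.6 -0.2  0.4] open 1.0 shift [ 0.34  0.03 -0.09] turn 0.1
```

Call:
move_arm --series "-1 0.06 0 -0.05 0 0 0; -1 0.06 0 0 0 0 0; -1 0.06 0 0 0 0 0; -1 0.06 0 0 0 0 0; -1 0.06 0 0 0 0 0; -1 0.06 0 0 0 0 0; -1 0.06 0 0 0 0 0; -1 0.06 0 0 0 0 0; -1 0.06 0 0 0 0 0; -1 0.06 0 0 0 0 0; -1 0.06 0 0 0 0 0; -1 0.06 0 0 0 0 0"

```text
clock: 14.1
eef_pos: [578.2, -56.5, 51.4]
tcp_rot: [3.136, 0.004, 1.443]
contact_force: [0.1, -1.9, 0.3]
opening: 1.002
```

```bash
python3 - <<'E'
from h import *
q=np.load('q.npy');goal(q,-3,-66,51,np.pi/2)
E
```

```text
t 14.1 deck [ -3.5 -93.9  51.4] rot [3.136 0.004 1.443] F [ 0.1 -1.9  0.3] open 1.0 shift [0.7  0.01 0.01] turn 0.1
```

Call:
move_arm --series "-1 0.05 0 0 0 0 0; -1 0.05 0 0 0 0 0; -1 0.05 0 0 0 0 0; -1 0.05 0 0 0 0 0; -1 0.05 0 0 0 0 0; -1 0.05 0 0 0 0 0; -1 0.05 0 0 0 0 0; -1 0.05 0 0 0 0 0; -1 0.05 0 0 0 0 0"

```text
clock: 15.22
eef_pos: [580.6, -37.4, 51.4]
tcp_rot: [3.136, 0.004, 1.443]
contact_force: [-0.3, -2.4, 1.4]
opening: 0.999
```

```bash
python3 - <<'E'
from h import *
q=np.load('q.npy');goal(q,-3,-66,51,np.pi/2)
p=cam('wrist');w=vision.grab_frame('wrist')[:,:,::-1];cv2.imwrite('pics/w4.png',w)
E
```

```text
t 15.22 deck [ -3.6 -74.6  51.4] rot [3.136 0.004 1.443] F [-0.3 -2.4  1.4] open 1.0 shift [0.22 0.02 0.01] turn 0.1
```

View pics/w4.png

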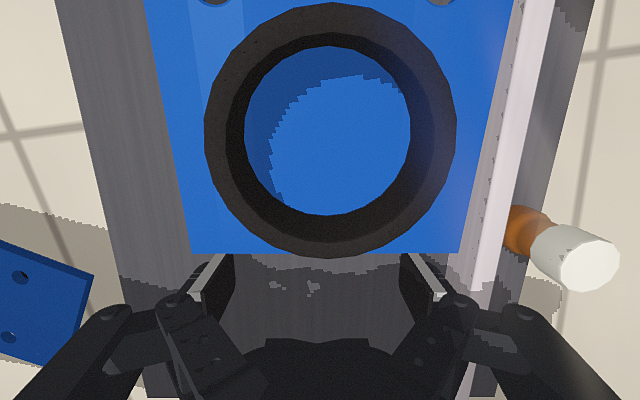

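The view shows both fingers on the −y edge (row 253), with the carrier square to the rail. I'll continue more slowly with force checks.

Call:
move_arm --series "-1 0.04 0.01 0 0 0 0; -1 0.04 0.01 0 0 0 0; -1 0.03 0 0 0 0 0; -1 0.03 0 0 0 0 0"

```text
clock: 15.78
eef_pos: [582.2, -30.7, 51.2]
tcp_rot: [3.136, 0.003, 1.442]
contact_force: [-0.4, -2.6, 0.1]
opening: 0.998
```

Call:
move_arm --series "-1 0.03 0 0 0 0 0; -1 0.03 0 0 0 0 0; -1 0.02 0 0 0 0 0"

```text
clock: 16.15
eef_pos: [582.6, -27.7, 51.2]
tcp_rot: [3.136, 0.004, 1.443]
contact_force: [0.9, -1.9, -0.0]
opening: 1.005
```

```bash
python3 - <<'E'
from h import *
q=np.load('q.npy');goal(q,-3,-66,51,np.pi/2)
E
```

```text
t 16.15 deck [ -2.9 -64.7  51.2] rot [3.136 0.004 1.443] F [ 0.9 -1.9 -0. ] open 1.01 shift [-0.03 -0.    0.01] turn 0.1
```

Call:
move_arm --series "-1 0.03 0 0 0 0 0; -1 0.03 0 0 0 0 0"

```text
clock: 16.4
eef_pos: [582.8, -25.5, 51.2]
tcp_rot: [3.137, 0.004, 1.443]
contact_force: [-1.1, -7.4, 1.1]
opening: 0.996
```

```bash
python3 - <<'E'
from h import *
q=np.load('q.npy');goal(q,-3,-66,51,np.pi/2)
s=vision.grab_frame('side')[:,:,::-1];t=vision.grab_frame('top')[:,:,::-1]
a=cv2.resize(s[150:250,295:390],None,fx=5,fy=5,interpolation=cv2.INTER_CUBIC)[:,:400]
b=cv2.resize(t[110:210,245:325],None,fx=5,fy=5,interpolation=cv2.INTER_CUBIC)
cv2.imwrite('pics/m5.png',np.hstack([a,b]))
E
```

```text
t 16.4 deck [ -3.  -62.6  51.2] rot [3.137 0.004 1.443] F [-1.1 -7.4  1.1] open 1.0 shift [-0.09 -0.    0.01] turn 0.1
```

View pics/m5.png

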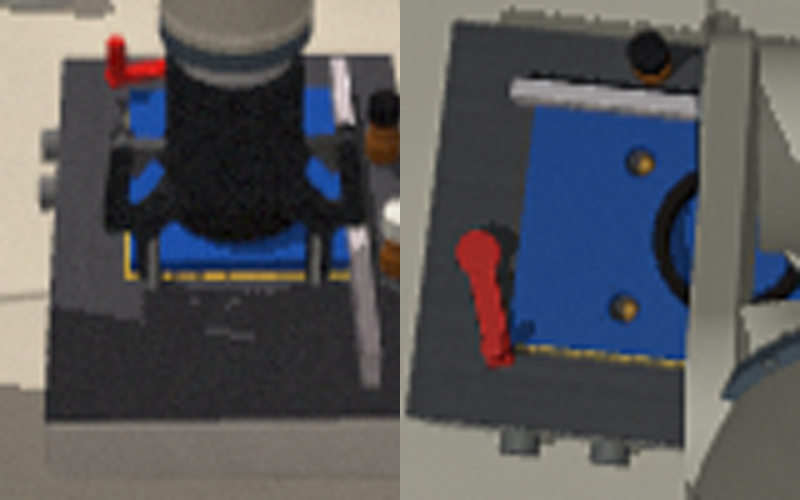

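The brass pins show in both holes, at the −y side of each, and the push is now blocked at 7 N: the carrier has dropped over the pins. I'll withdraw, lift, shut the fingers and move toward the latch.

Call:
move_arm --series "-1 -0.1 0 0 0 0 0; -1 -0.2 0 0 0 0 0; -1 -0.1 0 -0.2 0 0 0; -1 0 0 -0.5 0 0 0; -1 0 0 -0.7 0 0 0; -1 0 0 -0.8 0 0 0; 1 0 0 -0.8 0 0 0; 1 0 0 -0.5 0 0 0; 1 0.4 -0.1 0 0 0 -5; 1 0.8 -0.3 0 0 0 -5; 1 0.9 -0.3 0 0 0 -5; 1 0.9 -0.35 0 0 0 -2.7; 1 0.8 -0.3 0 0 0 0; 1 0.5 -0.2 0 0 0 0; 1 0 0 0 0 0 0; 1 0 0 0 0 0 0"

```text
clock: 18.5
eef_pos: [504.9, 125.9, 202.8]
tcp_rot: [3.129, 0.004, 1.758]
contact_force: [0.2, 0.4, -0.4]
opening: 0.001
```

```bash
python3 - <<'E'
from h import *
q=np.load('q.npy');goal(q,-81.6,149.8,88,np.pi/2+.31)
p=cam('wrist');w=vision.grab_frame('wrist')[:,:,::-1];cv2.imwrite('pics/w6.png',w);np.save('pics/w6p.npy',p,allow_pickle=True)
E
```

```text
t 18.5 deck [-99.9  77.4 202.8] rot [3.129 0.004 1.758] F [ 0.2  0.4 -0.4] open 0.0 shift [1.58 0.99 2.87] turn 0.4
```

View pics/w6.png

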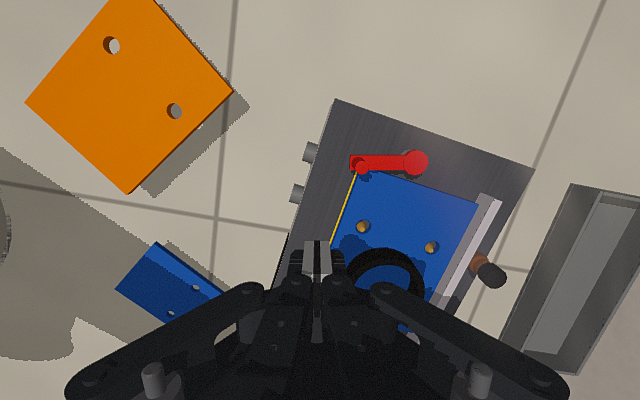

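The pins are visible in both holes, at (362,227) and (431,247), and the carrier's far corner is at (479,204). The post top is at about (362,168) and the pivot at (416,161). I'll check the height and the latch angle numerically.

```bash
python3 - <<'E'
from h import *
q=np.load('q.npy');p=np.load('pics/w6p.npy',allow_pickle=True).item();t=cam('top')
for z in(70,79):print(z,'corner',w2d(q,ray(p,(479,204),z)).round(1))
print('pins px pred',proj(p,d2w(q,[(-40,55,70),(40,55,70)])).round(0).tolist())
print('post',w2d(q,ray(p,(362,168),107)).round(1),'piv',w2d(q,ray(p,(416,161),82)).round(1))
im=cv2.resize(vision.grab_frame('top')[105:215,235:395,::-1],None,fx=5,fy=5,interpolation=cv2.INTER_CUBIC);cv2.imwrite('pics/t6.png',im)
Z=lambda U:(np.array(U)+.5)/5-.5+[235,105]
Y=lambda u,v:((u+.5)/5-.5+245,(v+.5)/5-.5+110)
c=Y(533-400,105);print('corner z',tri([(p,(479,204)),(t,c)]).round(1),w2d(q,tri([(p,(479,204)),(t,c)])).round(1))
E
```

```text
70 corner [[ 64.9 117.9  70. ]]
79 corner [[ 58.7 118.8  79. ]]
pins px pred [[363.0, 229.0], [431.0, 250.0]]
post [[-72.2 119.9 107. ]] piv [[-20.5 138.9  82. ]]
corner z [673.  145.6  71.8] [[ 64.2 118.9  71.8]]
```

The carrier lies flat: its corner height fits z = 70–72, and at 70 its x is 64.9 against the nominal 65. The latch is at about 0.33 rad. I'll go to the start of the latch push.

Call:
move_arm --series "1 0.3 0.2 0 0 0 0.4; 1 0.4 0.25 0 0 0 0; 1 0.4 0.25 0 0 0 0; 1 0.3 0.2 0 0 0 0; 1 0.1 0.05 0 0 0 0; 1 0 0 0 0 0 0; 1 0 0 0.4 0 0 0; 1 0 0 0.5 0 0 0; 1 0 0 0.5 0 0 0; 1 0 0 0.5 0 0 0; 1 0 0 0.4 0 0 0; 1 0 0 0.2 0 0 0; 1 0 0 0 0 0 0; 1 0 0 0 0 0 0"

```text
clock: 20.35
eef_pos: [533.8, 192.9, 95.3]
tcp_rot: [3.132, 0.004, 1.746]
contact_force: [-0.7, -0.3, 0.4]
opening: 0.001
```

```bash
python3 - <<'E'
from h import *
q=np.load('q.npy');goal(q,-81.6,149.8,88,np.pi/2+.33)
E
```

```text
t 20.35 deck [-80.  147.6  95.3] rot [3.132 0.004 1.746] F [-0.7 -0.3  0.4] open 0.0 shift [ 0.06 -0.02  0.18] turn -1.4
```

Call:
move_arm --series "1 0 0 0.1 0 0 0; 1 0 0 0.06 0 0 0; 1 -0.1 0 0 0 0 -1.4; 1 -0.1 0 0 0 0 0; 1 -0.07 0 0 0 0 0; 1 -0.14 -0.04 0 0 0 -5.7; 1 -0.14 -0.04 0 0 0 -5.7; 1 -0.14 -0.04 0 0 0 -5.7; 1 -0.14 -0.04 0 0 0 -5.7; 1 -0.14 -0.04 0 0 0 -5.7; 1 -0.14 -0.04 0 0 0 -5.7"

```text
clock: 21.72
eef_pos: [543.5, 147.0, 90.6]
tcp_rot: [3.133, 0.01, 2.387]
contact_force: [0.6, 1.8, -0.7]
opening: 0.003
```

```bash
cat >> h.py <<'E'
def latch(q,th,d=17):
    P=np.array([-20-55*np.cos(th),138-55*np.sin(th)])-d*np.array([np.sin(th),-np.cos(th)])
    goal(q,P[0],P[1],88,np.pi/2+th)
E
python3 - <<'E'
from h import *
q=np.load('q.npy')
s=r.sense();c=w2d(q,s['eef_pos'])[0]-[-20,138,0];print('radius',np.hypot(c[0],c[1]),'latch angle est',np.arctan2(-c[1],-c[0])+np.arctan2(17,55),'tool th',s['tcp_rot'][2]-q[3]-np.pi/2)
for th in(.95,1.05,1.57):latch(q,th)
E
```

```text
radius 56.2570751212137 latch angle est 0.9626594312664214 tool th 0.9467878412796988
t 21.73 deck [-64.3 103.4  90.6] rot [3.133 0.01  2.387] F [ 0.6  1.8 -0.7] open 0.0 shift [ 0.03 -0.03  0.06] turn -0.2
t 21.73 deck [-64.3 103.4  90.6] rot [3.133 0.01  2.387] F [ 0.6  1.8 -0.7] open 0.0 shift [-0.11 -0.07  0.06] turn -5.9
t 21.73 deck [-64.3 103.4  90.6] rot [3.133 0.01  2.387] F [ 0.6  1.8 -0.7] open 0.0 shift [-0.68 -0.51  0.06] turn -35.7
```

Tracking is exact, and the post is moving with about 2 N. I'll continue the arc.

Call:
move_arm --series "1 -0.13 -0.05 0 0 0 -5.7; 1 -0.14 -0.04 0 0 0 -5.7; 1 -0.14 -0.04 0 0 0 -5.7; 1 -0.14 -0.04 0 0 0 -5.7; 1 -0.12 -0.04 0 0 0 -5.7"

```text
clock: 22.35
eef_pos: [561.6, 124.7, 90.9]
tcp_rot: [3.138, 0.011, 2.9]
contact_force: [-0.1, 0.2, 0.1]
opening: 0.001
```

```bash
python3 - <<'E'
from h import *
q=np.load('q.npy');latch(q,1.57)
E
```

```text
t 22.35 deck [-43.5  83.6  90.9] rot [3.138 0.011 2.9  ] F [-0.1  0.2  0.1] open 0.0 shift [-0.16 -0.01  0.07] turn -6.3
```

Call:
move_arm --series "1 -0.06 -0.01 0 0 0 -3; 1 -0.06 0 0 0 0 -3; 1 -0.05 0 0 0 0 0"

```text
clock: 22.72
eef_pos: [567.8, 121.9, 90.8]
tcp_rot: [3.14, 0.01, 3.007]
contact_force: [-1.9, 1.4, 1.6]
opening: -0.002
```

Call:
move_arm --series "1 -0.04 0 0 0 0 0; 1 -0.04 0 0 0 0 0"

```text
clock: 22.98
eef_pos: [568.1, 121.7, 90.4]
tcp_rot: [3.14, 0.004, 3.004]
contact_force: [-8.2, 2.5, 6.3]
opening: 0.003
```

```bash
python3 - <<'E'
from h import *
q=np.load('q.npy');latch(q,1.57)
E
```

```text
t 22.98 deck [-36.7  81.5  90.4] rot [3.14  0.004 3.004] F [-8.2  2.5  6.3] open 0.0 shift [0.01 0.04 0.06] turn -0.3
```

At the stop: force is 8 N at the expected place (x −36.7 against −37 nominal). I'll back off, lift and look.

Call:
move_arm --series "1 0.1 0 0 0 0 0; 1 0.2 0 0 0 0 0; 1 0.3 0 0 0 0 0; 1 0.2 0 -0.2 0 0 0; 1 0 0 -0.5 0 0 0; 1 0 0 -0.8 0 0 0; 1 0.2 0 -0.8 0 0 0; 1 0.5 0 -0.8 0 0 0; 1 0.6 0 -0.5 0 0 0; 1 0.6 0 0 0 0 0; 1 0.5 0 0 0 0 0; 1 0.3 0 0 0 0 0; 1 0 0 0 0 0 0; 1 0 0 0 0 0 0"

```text
clock: 24.72
eef_pos: [421.3, 142.2, 242.2]
tcp_rot: [3.138, 0.011, 3.003]
contact_force: [1.2, -0.2, -0.7]
opening: 0.002
```

```bash
python3 - <<'E'
from h import *
q=np.load('q.npy');latch(q,1.57)
t=vision.grab_frame('top')[:,:,::-1];s=vision.grab_frame('side')[:,:,::-1]
a=cv2.resize(t[108:212,240:390],None,fx=4,fy=4,interpolation=cv2.INTER_CUBIC)
cv2.imwrite('pics/f_t.png',a)
cv2.imwrite('pics/f.png',np.vstack([a[:300],cv2.resize(s[150:250,270:420],None,fx=4,fy=4,interpolation=cv2.INTER_CUBIC)[:290]]))
cv2.imwrite('pics/top_end.png',t);a0=cv2.imread('pics/top0.png')
d=cv2.absdiff(a0,t).max(2)
for n,(u,v) in dict(flask=(183,195),spat=(168,140),reagent=(475,112),cork=(466,164),beaker=(466,226),orange=(262,270),blue2=(348,250),vb=(335,124),va=(295,120)).items():print(n,(d[v-18:v+18,u-18:u+18]>40).sum() if n[0]!='v' else (d[v-5:v+4,u-6:u+6]>40).sum())
E
```

```text
t 24.73 deck [-184.9   82.7  242.2] rot [3.138 0.011 3.003] F [ 1.2 -0.2 -0.7] open 0.0 shift [-3.7   0.01  3.86] turn -0.4
flask 54
spat 0
reagent 0
cork 0
beaker 116
orange 690
blue2 1183
vb 0
va 0
```

View pics/f.png

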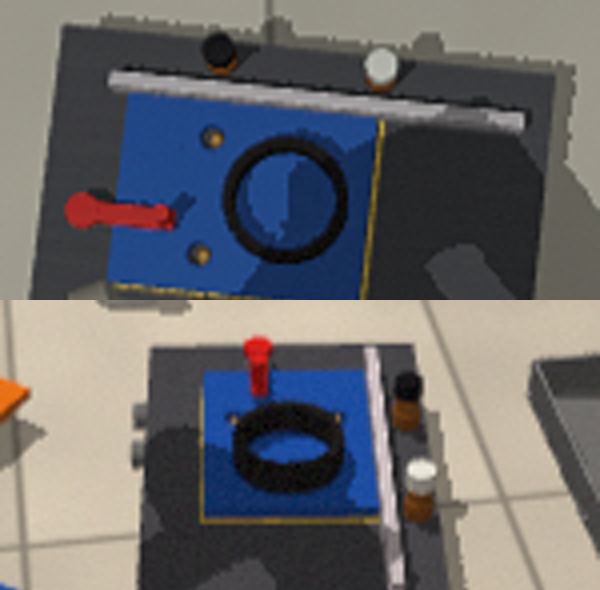

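The picture shows the carrier flat within the outline with a pin in each hole, the latch pointing to −y over its edge, and the vials in place. The arm is clear, so I'll hand in.

```bash
python3 -c "
from rig import r
print(r.sign_off())"
```

```text
the job is handed in; nothing more can be done
None
```

The blue carrier is seated over both brass pins and the red latch is turned to its stop over the carrier's edge. I handed the job in at about 25 s of the 64 s allowed.

**What I did**
- With the open fingertips I pushed the carrier in +x until it lay along the rail, about 8 N at contact.
- Then I pushed its −y edge in +y until it dropped over the pins. It slid at about 2 N and was blocked by the pins at 7 N.
- With the fingers shut I swept the latch's thumb post round from about 0.33 rad to its stop, pressing with about 8 N in the push direction (10–11 N in all) at the expected place.

**Last checks**
- **Carrier:** a pin shows in each hole. The measured corner is at x 64–65 mm in the deck frame and 70–72 mm high, where flat is 70 mm. It sits about 3 mm past the nominal position in +y, which is within the holes' clearance.
- **Latch:** it points to the deck's −y, over the carrier's edge.
- **Other things:** the vials, spatula, reagent bottle and cork ring show no change from the first picture. The flask, beaker and both look-alike plates showed some changed pixels. I took these as the arm and its shadow and did not check further; the arm was never driven down near them.

No check failed.

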